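# Find and press the hidden catch of the spoon box

## Task

Feel along the pale wooden panel in the top of the white spoon box for the flush catch plate hidden in it, press the plate down so that the drawer springs open, then let the plate come back up and move clear, with the drawer left standing open. Use the fingertips only: do not disturb the jar, the saucer or the squeezer, which stay where they are.

Things in the scene. Friction and masses are not known exactly. Their poses are not given: they have to be found in the camera images.
- box: White box fixed to the sideboard, 150 mm (its x) by 310 (its y), 80 high. Origin: centre of its underside; z up; the drawer front is its -x face. Its top is a rigid white frame round a window, 70 mm (x) by 136 (y), centred on the box. The window shows a pale rigid wooden panel, 2 mm lower than the frame (78 mm above the sideboard), in which the catch plate lies.
- panel_mid (a point): Middle of the window, at the height of the panel's surface; axes as the box's. NOT the catch plate's position: the plate is centred across the panel (box x = 0), but its centre lies anywhere from -42 to +42 mm along the box's y from here, differs every time and is not reported. Feel for it (panel rigid, plate gives way) or look for it.
- catch (a joint): How far the catch plate is pressed down, m: 0 at rest, 0.006 at its stop. Slightly darker wood, 50 mm along box y by 44 along x, in a hole 53 by 47; at rest its top is 1.5 mm below the panel's. A spring resists with 1.5 N at first, 4.5 N fully down, and raises it when let go. From about 0.004 it frees the drawer; press to 0.005 or more.
- drawer (a joint): How far the drawer stands out of the box, to the box's -x, m: 0 shut and latched, 0.045 fully out. Once freed, its spring pushes it out in about half a second and it stays out when the catch comes back up. Its front, 292 mm wide, slides 10 to 58 mm above the sideboard; keep clear of the 50 mm before it.
- jar: Loose glass jar with steel lid, 72 mm in diameter, 105 mm high; origin under its centre. A bystander beside or behind the box.
- saucer: Loose white ceramic saucer, 136 mm in diameter, 18 mm high; origin under its centre. A bystander beside or behind the box.
- squeezer: Loose white plastic two-piece citrus squeezer, about 104 mm in diameter with a small tab, 74 mm high; origin under its centre. A bystander beside or behind the box.

How it is judged:
On the way:
1. the catch plate is pressed down past its release point (more than 3.5 mm) (value of joint catch above 0.0035 m), for 0.05 s.
At the end, for the whole second after the job is handed in: The drawer stands more than 35 mm out and at rest, the catch plate is back up (within 1.5 mm of its rest height), and jar, saucer and squeezer are within 20 mm of where they began (value of joint drawer above 0.035 m and velocity of joint drawer below 0.01 m/s and value of joint catch below 0.0015 m and distance of each of jar, saucer, squeezer from where it was at the start of the episode below 0.02 m); the robot touches nothing.
It fails at once if the jar is moved, lifted (20 mm) or tipped (distance of jar from where it was at the start of the episode above 0.02 m or angle between jar's own z axis and vertical above 0.3 rad).
It fails at once if the saucer is moved, lifted (20 mm) or tipped (distance of saucer from where it was at the start of the episode above 0.02 m or angle between saucer's own z axis and vertical above 0.3 rad).
It fails at once if the squeezer is moved, lifted (20 mm) or tipped (distance of squeezer from where it was at the start of the episode above 0.02 m or angle between squeezer's own z axis and vertical above 0.3 rad).
It also fails if it takes over 48 s, if anything falls off the work surface, if the arm or the gripper's body presses on something with over 40 N, if the wrist force passes 120 N, or if a joint passes its speed limit or range.

## Robot

A 6-joint arm with a two-finger parallel gripper is mounted at the origin on the work surface. World frame = base frame: x ahead of the robot, y to its left, z up, the work surface at z = 0. Lengths are in m, angles in rad, forces in N, time in s.
With the tool pointing down it reaches from about 0.225 to 0.875 m from the base axis. Payload 3.4 kg.
Tool frame: the origin (TCP) lies midway between the tips of the shut fingers; the grasp point (between the pads) lies 19 mm behind it (bot.pinch_z is the z of the grasp point in the tool frame, in m); z points along the fingers, y is the line along which they close (so a half turn about z gives the same grasp; the last joint's range is limited). The gripper opens to 85 mm and grips with 20 to 120 N. Pads are 22 mm wide; open, the fingers measure 114 mm over their backs; the gripper's body (76 mm by 85 mm) begins 54 mm behind the grasp point. The pads swing forward as they close: fully open they stand 13 mm farther back than shut.
Start: joints at [-1.334, 0.276, 1.505, -0, 1.361, -0.121], TCP at [0.201, -0.539, 0.231] pointing down, gripper open.
Joint ranges: [-2.89, 2.89], [-0.75, 2.08], [0.22, 2.7], [-1.18, 4.32], [0.11, 2.71], [-2.7, 2.7]. Speed limits (rad/s): [2.57, 2.57, 3.14, 3.14, 3.14, 3.14].

## Interface

Orientations are given as a unit quaternion [x, y, z, w].
In Python, from cell import bot, read_camera, get_calibration gives the robot as it stands.
- The arm moves only by the tool carry_out, never from a script. Its argument "steps" is text: rows parted by semicolons, each of 7 numbers parted by spaces: the shift along the tool's x, y, z in units of 0.05 m (1.0 is 0.05 m), then the turn, a rotation vector about the tool's x, y, z in units of 6 degrees (1.0 is 6 degrees), then the gripper's target within -1 to 1 (shut at 1, half-way at 0, fully open at -1). In form: dx dy dz rx ry rz grip; .... A call has exactly 8 rows; each row shifts and turns the commanded pose from where the row before left it, along the tool's axes as they then stand; what a row does not reach is not made up. A row lasts 1/10 s, in which the tool goes at most 50 mm and 8.59 degrees, less where a joint would pass 70% of its speed; a pose out of reach is approached as far as the arm can. A call with a number of a shift or a turn outside -1 to 1 is refused whole. A call with a gripper value outside its range is refused whole. The fingers move at their own pace and stop on an object; "force" is the grip in N (left out, the last holds). Time passes only in rows, so rows that do not move let the fingers close, or fill a call up. It gives the time, the measured TCP pose, the force, the opening and the grip force at its end, in the units of the state.
- bot.get_state(): the state, without advancing time (a new reading comes with each control period).
- read_camera(name): name is "scene" or "top"; returns the picture (384x512x3 uint8, red, green, blue); there is no depth.
- get_calibration(name): a dict with "mtx" (3x3 intrinsics, pixels), "pose" (4x4, takes a point from camera to world coordinates). Camera axes: x right, y down, z forward; pixel columns grow to the right and rows downward; lengths in m; the calibration is good to about 2 mm. A picture is of the moment at which its call begins. get_calibration takes no time and is no camera call.
- bot.hand_in(): hands the job in; it is judged then, once.
The state is a dict: "t": time; "joint_positions": joint angles; "joint_vel": joint speeds; "joint_torque": joint torques, N m; "position": TCP position; "orientation": TCP orientation; "contact_force": force on the tool from outside, world axes, zero at the start; "ft_torque": the same for the moment, N m; "finger_gap": finger opening in m; "gripper_force": force on a finger pad.
Only numpy, scipy, OpenCV 4.12 (cv2) and the standard library are available. Lean on these libraries where they do the work, as an engineer would, in place of code of your own. Each camera call takes 0.05 s, during which the arm holds its last target. There are 200 camera calls.

## Working session

There is one attempt and no reset: what is moved stays moved. The work goes in short steps, Python scripts to look and compute and a tool call to move; the robot and the scene stay as the last step left them, time stands still between calls to the robot, and variables do not carry over. Pictures are saved under pics/ and viewed, at most 10 in all, crops included, and the job is handed in when it is done.

Besides the shell and the picture viewer there is one more tool, called after "Call:" as name(argument=value, ...) on one line, values as JSON. carry_out: Moves the arm, as the interface text tells. Its arguments: {"type":"object","properties":{"steps":{"type":"string"},"force":{"type":"number"}},"required":["steps"]}

```bash
mkdir -p pics; python3 - <<'E'
from cell import bot, read_camera, get_calibration
import cv2,numpy as np
for n in("top","scene"):
    im=read_camera(n); cv2.imwrite(f"pics/{n}0.png",im[:,:,::-1]); c=get_calibration(n); print(n,np.round(c["mtx"],1).tolist(),np.round(c["pose"],3).tolist())
print(bot.get_state()["orientation"])
E
```

```text
top [[376.2, 0.0, 257.3], [0.0, 376.2, 186.1], [0.0, 0.0, 1.0]] [[0.01, -0.997, 0.075, 0.599], [-1.0, -0.008, 0.028, 0.039], [-0.027, -0.075, -0.997, 1.022], [0.0, 0.0, 0.0, 1.0]]
scene [[406.9, 0.0, 261.3], [0.0, 406.9, 196.0], [0.0, 0.0, 1.0]] [[-0.343, 0.81, -0.475, 1.19], [0.939, 0.299, -0.168, 0.223], [0.006, -0.504, -0.864, 0.98], [0.0, 0.0, 0.0, 1.0]]
[ 9.84040367e-01  1.77943531e-01 -5.11265578e-05 -8.08215192e-04]
```

View pics/top0.png

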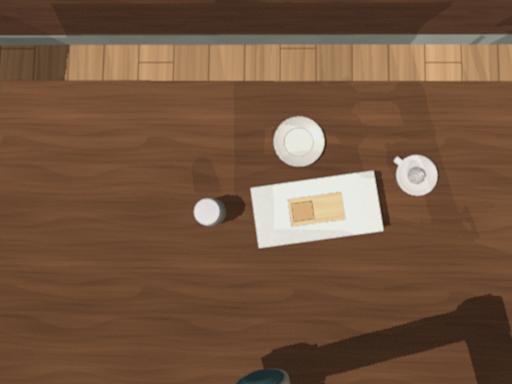

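View pics/scene0.png

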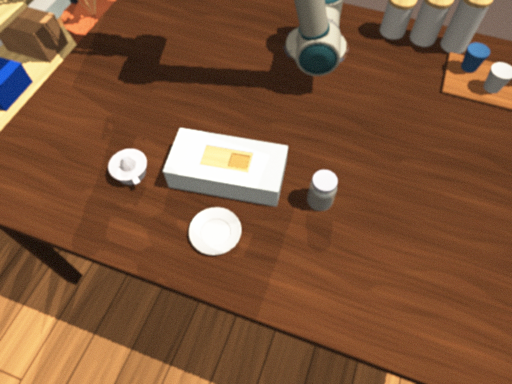

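Both views show the pale panel, with the darker plate at about (302,211) in top and (240,160) in scene. The jar is left of the box, the saucer is behind it and the squeezer is to its right.

```bash
cat > h.py <<'E'
import numpy as np
from cell import get_calibration
def ray(n,uv,z):
    c=get_calibration(n); K=np.array(c["mtx"]);P=np.array(c["pose"])
    d=P[:3,:3]@np.linalg.solve(K,[*uv,1]); o=P[:3,3]
    return (o+d*(z-o[2])/d[2])[:2]
E
python3 - <<'E'
import cv2,numpy as np
from h import ray
from cell import bot
for n,roi in(("top",(280,185,75,50)),("scene",(195,138,65,40))):
    im=cv2.imread(f"pics/{n}0.png"); x,y,w,h=roi; c=im[y:y+h,x:x+w]
    hsv=cv2.cvtColor(c,cv2.COLOR_BGR2HSV)
    wood=(hsv[...,1]>60).astype(np.uint8)
    (cx,cy),s,a=cv2.minAreaRect(cv2.findNonZero(wood)); 
    t,_=cv2.threshold(c[...,1][wood>0].reshape(-1,1),0,255,cv2.THRESH_OTSU)
    m=cv2.morphologyEx(((wood>0)&(c[...,1]<=t)).astype(np.uint8),cv2.MORPH_OPEN,np.ones((3,3)))
    k,l,st,ce=cv2.connectedComponentsWithStats(m); i=1+st[1:,4].argmax()
    b=cv2.boxPoints(((cx,cy),s,a))+[x,y]
    B=np.array([ray(n,p,.078) for p in b])
    print(n,"panel",ray(n,(cx+x,cy+y),.078),B.round(3).tolist(),np.linalg.norm(B-np.roll(B,1,0),axis=1),"plate",ce[i]+[x,y],st[i],ray(n,ce[i]+[x,y],.0765))
    cv2.imwrite(f"pics/{n}crop.png",cv2.resize(np.hstack([c,cv2.merge([m*255]*3)]),None,fx=5,fy=5,interpolation=0))
for p in((251,188),(375,172),(383,231),(258,248)): print(p,ray("top",p,.08))
print(bot.get_state())
E
```

```text
top panel [ 0.61490965 -0.08197973] [[0.638, -0.011], [0.658, -0.143], [0.592, -0.152], [0.572, -0.021]] [0.06626308 0.13335033 0.06611748 0.13261786] plate [302.39722864 210.83140878] [ 11  15  24  22 433] [ 0.60948695 -0.04817557]
scene panel [ 0.5880304  -0.08256869] [[0.655, -0.141], [0.541, -0.174], [0.519, -0.022], [0.632, 0.003]] [0.14567268 0.11817209 0.15368976 0.11589044] plate [238.53159851 160.19702602] [ 33  15  22  15 269] [ 0.60835074 -0.04926006]
(251, 188) [0.66538832 0.08099274]
(375, 172) [ 0.70809764 -0.22856825]
(383, 231) [ 0.56179749 -0.24624713]
(258, 248) [0.51629295 0.06186169]
{'t': 0.1, 'joint_positions': array([-1.33402344e+00,  2.76533580e-01,  1.50601185e+00, -8.77362351e-06,
        1.36066687e+00, -1.21017862e-01]), 'joint_vel': array([ 0.000261  , -0.00064619, -0.00246266, -0.00105725,  0.00046164,
       -0.00143371]), 'joint_torque': array([ 8.65036200e-04, -4.17700231e+01, -2.46405691e+01, -3.38802884e-04,
        5.81678847e-03,  1.02600970e-05]), 'position': array([ 0.20124171, -0.53814185,  0.23052303]), 'orientation': array([ 9.84040367e-01,  1.77943531e-01, -5.11265578e-05, -8.08215192e-04]), 'contact_force': array([ 0.10273509,  0.4932063 , -0.10176695]), 'ft_torque': array([0.01331703, 0.00264578, 0.02261501]), 'gripper_force': 0.0, 'finger_gap': 0.08573389658482841}
```

View pics/topcrop.png

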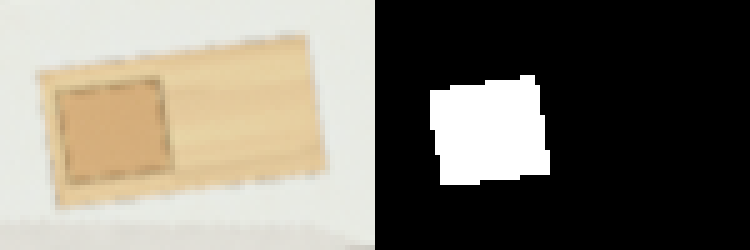

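Call:
carry_out(steps="0.69 -0.395 0 0 0 0 1;0.69 -0.395 0 0 0 0 1;0.69 -0.395 0 0 0 0 1;0.69 -0.395 0 0 0 0 1;0.69 -0.395 0 0 0 0 1;0.69 -0.395 0 0 0 0 1;0.69 -0.395 0 0 0 0 1;0.69 -0.395 0 0 0 0 1", force=60)

```text
t: 0.9
position: [0.4052, -0.2924, 0.231]
orientation: [0.984, 0.178, -0.0, -0.0]
contact_force: [0.7, -0.6, -0.4]
finger_gap: -0.0003
gripper_force: 0.0
```

Call:
carry_out(steps="0.69 -0.395 0 0 0 0 1;0.69 -0.395 0 0 0 0 1;0.69 -0.395 0 0 0 0 1;0.69 -0.395 0 0 0 0 1;0.69 -0.395 0 0 0 0 1;0.69 -0.395 0 0 0 0 1;0 0 0 0 0 1 1;0 0 0 0 0 1 1")

```text
t: 1.7
position: [0.5574, -0.109, 0.2305]
orientation: [0.997, 0.073, -0.001, -0.0]
contact_force: [0.0, 0.7, 0.1]
finger_gap: 0.0
gripper_force: 0.0
```

Call:
carry_out(steps="0.4 -0.349 0 0 0 0 1;0.4 -0.349 0 0 0 0 1;0.4 -0.348 0 0 0 0 1;0 0 0.9 0 0 0 1;0 0 0.9 0 0 0 1;0 0 0.6 0 0 0 1;0 0 0 0 0 0 1;0 0 0 0 0 0 1")

```text
t: 2.5
position: [0.6087, -0.0499, 0.1113]
orientation: [0.997, 0.074, -0.0, -0.0]
contact_force: [0.0, -0.8, -0.0]
finger_gap: 0.0
gripper_force: 0.0
```

```bash
python3 - <<'E'
from cell import read_camera
import cv2
im=read_camera("scene")[:,:,::-1]
cv2.imwrite("pics/s1.png",cv2.resize(im[110:230,140:300],None,fx=5,fy=5,interpolation=cv2.INTER_CUBIC))
E
```

```text
(no output)
```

View pics/s1.png

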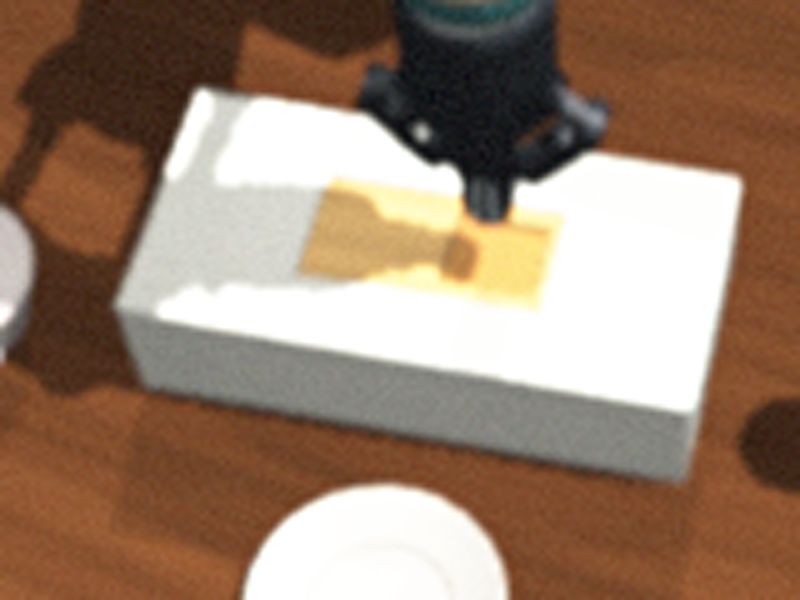

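The shut fingertips (crop about (488,215)) hang over the plate, and its shadow edges show around them. I'll descend to feel.

Call:
carry_out(steps="0 0 0.3 0 0 0 1;0 0 0.3 0 0 0 1;0 0 0.04 0 0 0 1;0 0 0.02 0 0 0 1;0 0 0.02 0 0 0 1;0 0 0.02 0 0 0 1;0 0 0 0 0 0 1;0 0 0 0 0 0 1")

```text
t: 3.35
position: [0.6088, -0.0499, 0.0766]
orientation: [0.997, 0.074, 0.0, 0.0]
contact_force: [-0.3, 0.3, 0.7]
finger_gap: -0.0
gripper_force: 0.0
```

Call:
carry_out(steps="0 0 0.03 0 0 0 1;0 0 0.03 0 0 0 1;0 0 0.02 0 0 0 1;0 0 0.02 0 0 0 1;0 0 0.01 0 0 0 1;0 0 0 0 0 0 1;0 0 0 0 0 0 1;0 0 0 0 0 0 1")

```text
t: 4.15
position: [0.6088, -0.0499, 0.0709]
orientation: [0.997, 0.074, 0.0, 0.0]
contact_force: [0.2, 0.3, 4.2]
finger_gap: 0.0
gripper_force: 2.0
```

The force of 4.2 N at about 5.5 mm matches the plate's spring. I'll lift clear and look.

Call:
carry_out(steps="0 0 -0.05 0 0 0 1;0 0 -0.1 0 0 0 1;0 0 -0.6 0 0 0 1;0 0 -0.8 0 0 0 1;0 0 -0.8 0 0 0 1;0 0 -0.6 0 0 0 1;0 0 0 0 0 0 1;0 0 0 0 0 0 1")

```text
t: 4.95
position: [0.6082, -0.0499, 0.2185]
orientation: [0.997, 0.074, -0.0, 0.0]
contact_force: [-0.2, 0.2, -0.7]
finger_gap: -0.0
gripper_force: 0.0
```

```bash
python3 - <<'E'
from cell import read_camera
import cv2,numpy as np
a=cv2.resize(read_camera("scene")[90:240,100:340,::-1],(480,300)); b=cv2.resize(read_camera("top")[110:260,180:420,::-1],(480,300))
cv2.imwrite("pics/s2.png",np.vstack([a,b]))
E
```

```text
(no output)
```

View pics/s2.png

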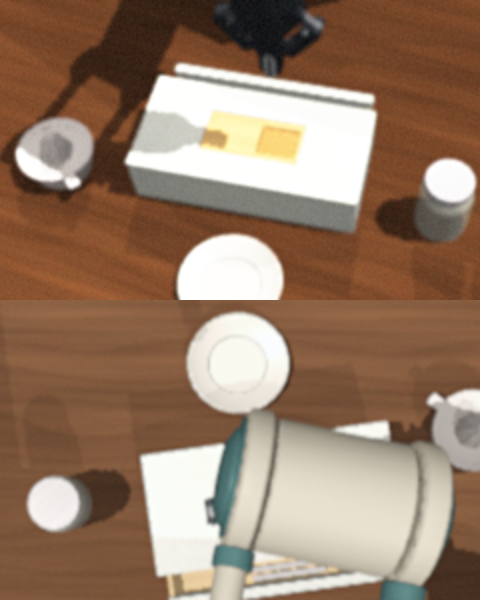

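The drawer stands open: its front is at crop (275,85) in scene and its contents show at (250,575) in top. The plate is back up, and the bystanders and arm are clear of each other.

```bash
python3 -c "
from cell import bot
print(bot.hand_in())"
```

```text
the job is handed in; nothing more can be done
None
```

I pressed the catch plate about 5.5 mm and the drawer sprang open. In the last pictures it stands open, the plate is back up, and the arm is clear with the jar, saucer and squeezer untouched. The job is handed in, but no verdict came back.

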